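# Lay up the breakfast tray and the tea tray

## Robot

A 7-joint arm with a two-finger parallel gripper is mounted at the origin on the work surface. World frame = base frame: x ahead of the robot, y to its left, z up, the work surface at z = 0. Lengths are in mm, angles in rad, forces in N, time in s.
With the tool pointing down it reaches from about 425 to 1025 mm from the base axis. Payload 9.4 kg.
Tool frame: the origin (TCP) lies midway between the tips of the shut fingers; the grasp point (between the pads) lies 19 mm behind it (tcp_to_grasp is the distance from the TCP to the grasp point, in mm); z points along the fingers, y is the line along which they close (so a half turn about z gives the same grasp; the last joint's range is limited). The gripper opens to 85 mm and grips with 20 to 120 N. Pads are 22 mm wide; open, the fingers measure 114 mm over their backs; the gripper's body (76 mm by 85 mm) begins 54 mm behind the grasp point. The pads swing forward as they close: fully open they stand 13 mm farther back than shut.
Start: joints at [-1.409, 0.599, -0.003, 1.599, 0.002, 0.943, -0.08], TCP at [171.493, 704.425, 231.275] pointing down, gripper open.
Joint ranges: [-2.57, 2.57], [-0.35, 1.97], [-1.29, 1.29], [0.11, 2.56], [-1.05, 4.19], [0.11, 1.86], [-2.63, 2.63]. Speed limits (rad/s): [2.22, 2.22, 3.01, 3.01, 3.14, 3.14, 3.14].

## Interface

Orientations are given as a rotation vector (axis times angle).
In Python, from plant import * gives the robot as it stands. The module is installed in compiled form; this text tells all that it offers. Calls block until the motion is done:
- reach(position, orientation): joint-space move of the TCP to a pose.
- move_linear(position, feed=150, orientation=None, contact_N=None): straight line of the TCP; orientation=None keeps the orientation; feed is the mean speed in mm/s. With contact_N (N) it stops when the force on the tool has changed by that much, and returns True; else False.
- move_j(angles): joint-space move.
- gripper_to(opening, force=None): opening from 0.0 (shut) to 1.0 (fully open); force is the grip in N (None keeps the last); returns when the fingers have stopped.
- hold(seconds).
- solve_ik(position, orientation): joint angles nearest the present ones, or None.
- capture(name): name is "scene" or "side" or "wrist"; returns (picture, depth): 384x512x3 uint8, red, green, blue; 384x512 float32, mm along the optical axis (not along the pixel's ray), 0 where there is no reading.
- get_calibration(name): a dict with "vertical_fov" (degrees; the focal length in pixels is half the picture's height over the tangent of half this angle, whatever the lens; pixels are square), "cx", "cy" (the principal point, pixels), "R" (3x3) and "t" (3): a world point X has camera coordinates R X + t. Camera axes: x right, y down, z forward; pixel columns grow to the right and rows downward; lengths in mm; the calibration is good to about 2 mm. A picture is of the moment at which its call begins: read the wrist's pose just before it. get_calibration takes no time and is no camera call; for the wrist camera it gives the pose at the moment of the call.
A pose or a line that the arm cannot do raises MotionError and nothing moves.
- close_job(): hands the job in; it is judged then, once.
Readings, each from a call of its own:
- get_t(): time.
- get_joints(): joint angles.
- get_qd(): joint speeds.
- get_effort(): joint torques, N m.
- get_position(): TCP position.
- get_tool_rot(): TCP orientation.
- get_force(): force on the tool from outside, world axes, zero at the start.
- get_torque(): the same for the moment, N m.
- get_opening(): opening from 0.0 (shut) to 1.0 (fully open).
- get_finger_force(): force on a finger pad.
Only numpy, scipy, OpenCV 4.12 (cv2) and the standard library are available. Lean on these libraries where they do the work, as an engineer would, in place of code of your own. Each camera call takes 0.05 s, during which the arm holds its last target. There are 200 camera calls.

## Task

Make up two trays from the tableware: on the yellow breakfast tray stand the egg cup on the white disc, the salt shaker on the cork-brown disc and the copper napkin ring on the black disc; on the blue tea tray stand the cream jug on the cork-brown disc and the sugar pot on the white disc. Set each piece down (do not drop it) upright in the middle of its disc, and let go. Leave the honey jar and the pepper mill where they are.

Things in the scene. Friction and masses are not known exactly. Their poses are not given: they have to be found in the camera images.
- yellow_tray: Yellow serving tray, fixed, 120 (x) by 280 (y) mm; origin at the centre of its underside, on the table; y is its long axis, z up. Its floor is 8 mm above the table, its rim (4 mm thick) 12 mm. On its floor are three flat painted discs, 70 mm across, in a row along y: white at y = -90 mm, cork-brown at y = 0, black at y = +90 mm, all at x = 0.
- blue_tray: Blue serving tray, fixed, of the same size and frame as the yellow tray (120 by 280 mm, floor at 8 mm, rim at 12 mm). Two flat painted discs, 70 mm across, on its floor: cork-brown at y = +65 mm, white at y = -65 mm, both at x = 0.
- egg_cup_mid (a point): Centre, 42 mm above its underside, of a white footed egg cup with a yellow band, holding a brown egg; 84 mm high with the egg; the bowl is 46 mm across from 30 to 60 mm up, the foot 40 mm, the stem 28 mm. The egg is fast in it. About 90 g. Stands upright on the table; z is up.
- salt_shaker_mid (a point): Centre, 42 mm above its underside, of a round white salt shaker with two thin blue bands and a steel cap; 38 mm across, 84 mm high, about 100 g. Stands upright on the table; z is up.
- napkin_ring_mid (a point): Centre, 25 mm above its underside, of a copper napkin ring standing on end: a tube 44 mm outside, 35 mm inside, 50 mm high, open at both ends, about 70 g. Stands upright on the table; z is up.
- cream_jug_mid (a point): Centre, 32 mm above its underside, of a small white cream jug with a yellow band, open at the top; body 56 mm across, 64 mm high, about 150 g. Its brass-coloured handle sticks out to 51 mm from the axis along the frame's +y, its lip to 39 mm along -y: grasp it across x. Stands upright on the table; z is up.
- sugar_pot_mid (a point): Centre, 38 mm above its underside, of a round white sugar pot with a yellow band and a yellow knobbed lid (fixed on); 56 mm across, straight-sided from 8 to 54 mm up, 76 mm high over the knob, about 180 g. Stands upright on the table; z is up.
- honey_jar_mid (a point): Centre, 36 mm above its underside, of an amber honey jar with a green cap, 54 mm across, 72 mm high, loose. Not wanted: leave it alone.
- pepper_mill_mid (a point): Centre, 47.5 mm above its underside, of a turned dark-wood pepper mill, 44 mm across, 95 mm high, loose. Not wanted: leave it alone.
Mind the look-alikes: they are no part of the job. What is shaped like the part that bears egg_cup_mid but pink or red is not meant. Leave any purple look-alike of the part that bears sugar_pot_mid alone.

How it is judged (in metres and radians):
At the end, for the whole second after the job is handed in: All five pieces stand on the tray floor on their discs as the goal says, each within 15 mm of its disc's centre along both tray axes, at its standing height within 6 mm, upright within 0.12 rad, released and at rest (x of egg_cup_mid in the frame of yellow_tray between -0.015 and 0.015 m and y of egg_cup_mid in the frame of yellow_tray between -0.105 and -0.075 m and z of egg_cup_mid in the frame of yellow_tray between 0.044 and 0.056 m and angle between each of egg_cup_mid, salt_shaker_mid, napkin_ring_mid, cream_jug_mid, sugar_pot_mid's own z axis and vertical below 0.12 rad and linear speed of each of egg_cup, salt_shaker, napkin_ring, cream_jug, sugar_pot below 0.02 m/s and angular speed of each of egg_cup, salt_shaker, napkin_ring, cream_jug, sugar_pot below 0.2 rad/s and x of salt_shaker_mid in the frame of yellow_tray between -0.015 and 0.015 m and y of salt_shaker_mid in the frame of yellow_tray between -0.015 and 0.015 m and z of salt_shaker_mid in the frame of yellow_tray between 0.044 and 0.056 m and x of napkin_ring_mid in the frame of yellow_tray between -0.015 and 0.015 m and y of napkin_ring_mid in the frame of yellow_tray between 0.075 and 0.105 m and z of napkin_ring_mid in the frame of yellow_tray between 0.027 and 0.039 m and x of cream_jug_mid in the frame of blue_tray between -0.015 and 0.015 m and y of cream_jug_mid in the frame of blue_tray between 0.05 and 0.08 m and z of cream_jug_mid in the frame of blue_tray between 0.034 and 0.046 m and x of sugar_pot_mid in the frame of blue_tray between -0.015 and 0.015 m and y of sugar_pot_mid in the frame of blue_tray between -0.08 and -0.05 m and z of sugar_pot_mid in the frame of blue_tray between 0.04 and 0.052 m); the robot touches nothing.
It fails at once if the honey jar or the pepper mill is moved more than 25 mm (distance of any of honey_jar_mid, pepper_mill_mid from where it was at the start of the episode above 0.025 m).
It fails at once if a piece of tableware is dropped or knocked flying (moves faster than 0.7 m/s, as after a fall of 25 mm, with no finger on it) ((linear speed of egg_cup above 0.7 m/s and contact force between the fingers and egg_cup below 0.05 N) or (linear speed of salt_shaker above 0.7 m/s and contact force between the fingers and salt_shaker below 0.05 N) or (linear speed of napkin_ring above 0.7 m/s and contact force between the fingers and napkin_ring below 0.05 N) or (linear speed of cream_jug above 0.7 m/s and contact force between the fingers and cream_jug below 0.05 N) or (linear speed of sugar_pot above 0.7 m/s and contact force between the fingers and sugar_pot below 0.05 N)).
It also fails if it takes over 128 s, if anything falls off the work surface, if the arm or the gripper's body presses on something with over 40 N, if the wrist force passes 120 N, or if a joint passes its speed limit or range.

## Working session

There is one attempt and no reset: what is moved stays moved. The work goes in short steps, each a Python script; the robot and the scene stay as the last script left them, time stands still between calls to the robot, and variables do not carry over. Pictures are saved under pics/ and viewed, at most 14 in all, crops included, and the job is handed in when it is done.

```bash
mkdir -p pics
cat > h.py <<'E'
from plant import *
import numpy as np, cv2
def cam(n):
    c=get_calibration(n); p,d=capture(n); return c,p,d
def world(c,d):
    f=192/np.tan(np.radians(c["vertical_fov"])/2); v,u=np.mgrid[0:384,0:512]
    X=np.stack([(u-c["cx"])/f*d,(v-c["cy"])/f*d,d],-1)
    return (X-np.array(c["t"]))@np.array(c["R"])
def save(n,p): cv2.imwrite(n,cv2.cvtColor(p,cv2.COLOR_RGB2BGR))
E
python3 - <<'E'
from h import *
for n in("scene","side"):
    c,p,d=cam(n); print(n,c); save(f"pics/{n}0.png",p); np.savez(f"{n}0.npz",p=p,W=world(c,d),d=d)
print(get_tool_rot(),get_t(),get_calibration("wrist"))
E
```

```text
scene {'vertical_fov': 57.177434848249206, 'cx': 256.74346866718514, 'cy': 191.0052725116508, 'R': array([[-0.82315662,  0.56737737, -0.02227344],
       [ 0.31538898,  0.42424626, -0.84884916],
       [-0.47216838, -0.7057606 , -0.52816569]]), 't': array([ 407.30535759, -111.40755736, 1234.31243781])}
side {'vertical_fov': 49.097229721407174, 'cx': 254.09604108433172, 'cy': 180.76701549204085, 'R': array([[ 0.99585072, -0.08802667, -0.02307924],
       [-0.06651678, -0.53103084, -0.84473769],
       [ 0.06210365,  0.8427678 , -0.53468269]]), 't': array([-487.54039625,  110.5349713 , 1135.96002948])}
[-3.74130232e-01 -3.11920680e+00  2.22256426e-03] 0.1 {'vertical_fov': 67.17075323830015, 'cx': 253.54681985250994, 'cy': 192.28538988125948, 'R': array([[ 0.23643867,  0.97164461, -0.00187104],
       [ 0.91898812, -0.22299916,  0.3251649 ],
       [ 0.31552749, -0.07860102, -0.94565548]]), 't': array([-724.03145009,  -43.29034633,  380.5350003 ])}
```

View pics/scene0.png

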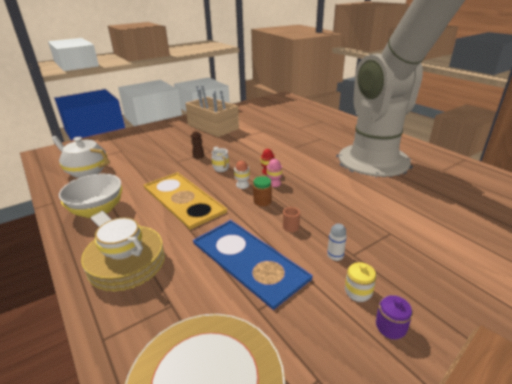

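View pics/side0.png

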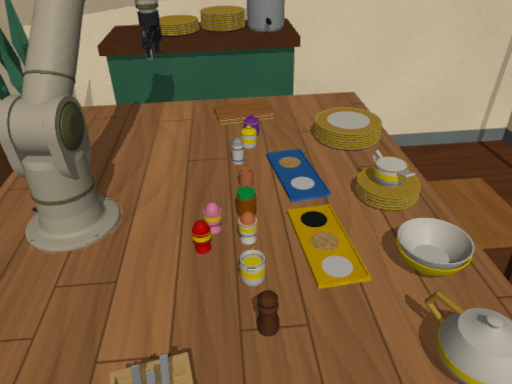

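The side view shows the egg cup at (248,228), red and pink look-alikes at (202,236) and (212,217), salt at (238,152), and the ring at (246,177). The sugar pot is at (249,138) with its purple look-alike at (252,125), and the likely jug is at (252,267). The honey jar is at (246,200) and the mill at (268,312). Next I'll measure and enlarge.

```bash
cat > m.py <<'E'
from h import *
S=np.load("side0.npz");C=np.load("scene0.npz")
a=cv2.resize(S["p"][180:290,190:290],None,fx=4,fy=4,interpolation=cv2.INTER_CUBIC)
b=cv2.resize(C["p"][130:240,150:250],None,fx=4,fy=4,interpolation=cv2.INTER_CUBIC)
save("pics/crop1.png",np.hstack([a,b])[:600,:800])
from scipy import ndimage as nd
for n,D in(("side",S),("scene",C)):
    W=D["W"];p=D["p"]; hsv=cv2.cvtColor(p,cv2.COLOR_RGB2HSV)
    print(n,"valid",(D["d"]>0).mean())
    ok=(D["d"]>0)&(W[...,0]>300)&(W[...,0]<1000)&(abs(W[...,1])<750)
    l,k=nd.label(ok&(W[...,2]>18)&(W[...,2]<150))
    for i in range(1,k+1):
        m=l==i
        if m.sum()<60: continue
        q=W[m]; v,u=np.nonzero(m); print("obj",int(u.mean()),int(v.mean()),m.sum(),"min",q.min(0).round(),"max",q.max(0).round(),"med",np.median(q,0).round(), p[m].mean(0).round())
    flat=ok&(abs(W[...,2]-10)<12)
    for cn,lo,hi in(("yel",(20,180,120),(35,255,255)),("blue",(100,150,50),(125,255,255))):
        m=(cv2.inRange(hsv,lo,hi)>0)&flat
        l,k=nd.label(m); j=1+np.argmax(nd.sum(m,l,range(1,k+1))); q=W[l==j]
        print(cn,len(q),cv2.minAreaRect(q[:,:2].astype(np.float32)),np.median(q[:,2]))
        hull=cv2.convexHull(np.argwhere(l==j)[:,::-1].astype(np.int32)); mm=np.zeros(m.shape,np.uint8);cv2.fillConvexPoly(mm,hull,1)
        mm=cv2.erode(mm,np.ones((3,3)))
        l2,k2=nd.label((mm>0)&~m)
        for i in range(1,k2+1):
            if (l2==i).sum()>60:
                q=W[(l2==i)&ok]; print("  disc",len(q),((q.max(0)+q.min(0))/2).round(1),q.mean(0).round(1),p[l2==i].mean(0).round())
E
python3 m.py
```

```text
side valid 0.996124267578125
obj 243 120 1553 min [382. 249.  18.] max [619. 749.  88.] med [498. 595.  27.] [128.  95.  59.]
obj 348 126 2214 min [746. 279.  18.] max [976. 519.  74.] med [851. 352.  68.] [139. 119.  66.]
obj 388 181 2515 min [786. -68.  18.] max [957. 104. 117.] med [855. -13.  51.] [136. 116.  61.]
obj 246 174 221 min [456. 104.  18.] max [499. 151.  52.] med [477. 115.  40.] [135.  81.  46.]
obj 247 210 881 min [ 441. -152.   18.] max [494.   9.  86.] med [465. -39.  59.] [106.  97.  45.]
obj 206 223 804 min [ 328. -173.   18.] max [401. -65.  87.] med [ 365. -147.   60.] [156.  73.  46.]
obj 434 245 3507 min [ 791. -340.   19.] max [ 949. -179.   78.] med [ 881. -244.   49.] [149. 142. 117.]
obj 252 265 742 min [ 436. -303.   18.] max [ 491. -222.   68.] med [ 464. -276.   46.] [156. 144.  80.]
obj 267 309 766 min [ 461. -419.   18.] max [ 503. -384.   97.] med [ 480. -410.   67.] [67. 39. 21.]
obj 474 342 5295 min [ 767. -592.   30.] max [ 887. -417.  127.] med [ 806. -534.   89.] [145. 137. 115.]
obj 176 369 818 min [ 306. -568.   27.] max [ 350. -509.  149.] 
[... 1632 characters left out ...]
ax [534. 410.  76.] med [518. 390.  55.] [194. 174.  93.]
obj 393 315 1121 min [497. 446.  18.] max [551. 503.  77.] med [535. 481.  56.] [ 99.  55. 118.]
obj 208 354 8405 min [745. 284.  64.] max [957. 471.  71.] med [833. 364.  68.] [208. 187. 151.]
obj 483 360 2642 min [397. 571.  18.] max [553. 652.  27.] med [467. 608.  24.] [151. 103.  68.]Traceback (most recent call last):
  File "m.py", line 19, in <module>
    l,k=nd.label(m); j=1+np.argmax(nd.sum(m,l,range(1,k+1))); q=W[l==j]
                         ~~~~~~~~~^^^^^^^^^^^^^^^^^^^^^^^^^^
    return _wrapfunc(a, 'argmax', axis=axis, out=out, **kwds)
    return bound(*args, **kwds)
ValueError: attempt to get argmax of an empty sequence
```

View pics/crop1.png

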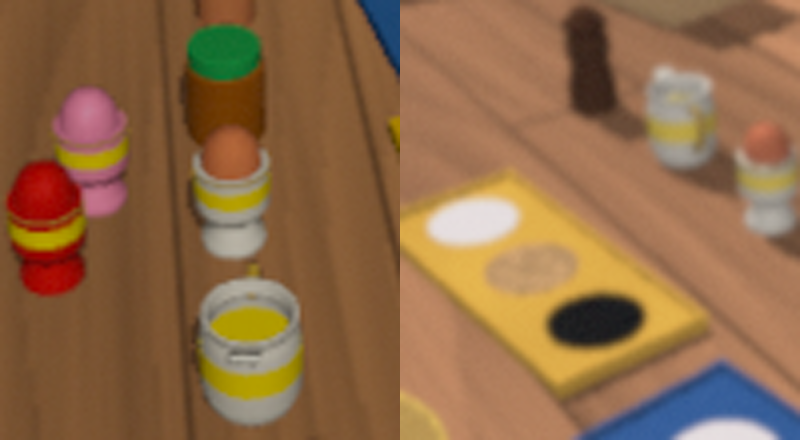

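The crop confirms three things. The egg cup is the white one with the brown egg, crop (232,190), not the red or pink ones. The jug is at crop (250,350), with its handle towards +y and its lip towards -y. The sugar pot is the yellow-lidded one at scene (360,282), not the purple one at (393,317). Now fitting circles in both cameras.

```bash
cat > m2.py <<'E'
from h import *
from scipy.optimize import least_squares
from scipy import ndimage as nd
D={n:np.load(n+"0.npz") for n in("side","scene")}
G={"egg":(466,-122,23,32,58),"salt":(464,275,19,20,70),"ring":(478,129,22,15,42),"jug":(464,-264,28,15,52),"sugar":(507,382,28,15,50)}
for k,(x,y,r,a,b) in G.items():
    P=[]
    for n in D:
        W=D[n]["W"].reshape(-1,3); m=(np.hypot(W[:,0]-x,W[:,1]-y)<r+12)&(W[:,2]>a)&(W[:,2]<b); P.append(W[m,:2])
    for q in P+[np.vstack(P)]:
        s=least_squares(lambda c:np.hypot(*(q-c).T)-r,(x,y),loss="soft_l1",f_scale=1.5)
        print(k,len(q),s.x.round(1),"res",np.median(abs(np.hypot(*(q-s.x).T)-r)).round(1))
T={"yel":((648.5,-164),5.1,{"white":-90,"cork":0,"black":90}),"blue":((634.5,168),8.1,{"cork":65,"white":-65})}
W=D["scene"]["W"];p=D["scene"]["p"].astype(int)
for t,(c,yw,ds) in T.items():
    R=np.array([[np.cos(np.radians(yw)),-np.sin(np.radians(yw))],[np.sin(np.radians(yw)),np.cos(np.radians(yw))]])
    for dn,yy in ds.items():
        e=np.array(c)+R@[0,yy]; near=(np.hypot(W[...,0]-e[0],W[...,1]-e[1])<43)&(W[...,2]<20)
        tray=(p[...,0]-p[...,2]>110) if t=="yel" else (p[...,2]-p[...,0]>50)
        l,k=nd.label(near&~tray); j=1+np.argmax(nd.sum(l>0,l,range(1,k+1))); q=W[l==j]
        print(t,dn,"expected",e.round(1),"scene",((q.max(0)+q.min(0))/2).round(1),np.ptp(q,0).round())
from scipy.spatial.transform import Rotation as Ro
for s in(1,-1):
    M=np.array([[0,s,0],[s,0,0],[0,0,-1.]]); rv=Ro.from_matrix(M).as_rotvec()
    for (x,y) in((466,-122),(464,275),(478,129),(464,-264),(507,382),(657,-254),(648,-164),(640,-74),(625,232),(644,104)):
        print(s,x,y,[None if q is None else np.round(q,2)[[0,6]] for q in (solve_ik([x,y,z],rv) for z in(20,200))])
E
python3 m2.py
```

```text
egg 155 [ 464.2 -126. ] res 0.9
egg 113 [ 463.7 -126.3] res 1.0
egg 268 [ 464.  -126.1] res 0.9
salt 160 [460.5 273. ] res 1.6
salt 302 [459.5 271.4] res 0.7
salt 462 [459.6 271.9] res 1.0
ring 138 [477.8 129. ] res 1.5
ring 199 [477.8 129.7] res 1.4
ring 337 [477.9 129.4] res 1.4
jug 495 [ 463.8 -263.8] res 1.4
jug 179 [ 464.1 -262.8] res 1.2
jug 674 [ 464.  -263.6] res 1.3
sugar 140 [505.5 381.3] res 1.5
sugar 356 [504.3 380.8] res 0.4
sugar 496 [504.4 380.9] res 0.6
yel white expected [ 656.5 -253.6] scene [ 654.8 -254.8    7.2] [75. 80.  6.]
yel cork expected [ 648.5 -164. ] scene [ 647.8 -163.4    8.4] [64. 64.  6.]
yel black expected [640.5 -74.4] scene [640.  -75.8   7.4] [70. 73.  5.]
blue cork expected [625.3 232.4] scene [623.9 230.2   7.6] [75. 76.  6.]
blue white expected [643.7 103.6] scene [641.8 102.    7.8] [74. 77.  6.]
1 466 -122 [array([0.13, 0.18]), array([-0.42,  0.74])]
1 464 275 [array([-0.73, -0.29]), array([-0.89, -0.38])]
1 478 129 [array([-0.45, -0.02]), array([-0.66, -0.1 ])]
1 464 -264 [array([0.44, 0.32]), array([-0.02,  0.88])]
1 507 382 [array([-0.82, 
[... 188 characters left out ...]
26,  0.35])]
1 625 232 [array([-0.57, -0.15]), array([-0.68, -0.17])]
1 644 104 [array([-0.38,  0.06]), array([-0.51,  0.05])]
-1 466 -122 [array([0.56, 2.15]), array([-0.59, -2.09])]
-1 464 275 [array([-0.41,  1.84]), array([-0.3 ,  2.17])]
-1 478 129 [array([-0.18,  2.  ]), array([-0.06,  2.47])]
-1 464 -264 [array([0.84, 2.57]), array([-0.28, -1.83])]
-1 507 382 [array([-0.47,  1.86]), array([-0.41,  2.07])]
-1 657 -254 [array([-0.13, -2.03]), array([-0.29, -2.05])]
-1 648 -164 [array([-0.27, -2.09]), array([-0.45, -2.15])]
-1 640 -74 [array([0.35, 2.53]), array([-0.6 , -2.27])]
-1 625 232 [array([-0.16,  2.15]), array([-0.14,  2.39])]
-1 644 104 [array([0.05, 2.31]), array([0.04, 2.6 ])]
```

```bash
cat > pp.py <<'E'
from h import *
from scipy.spatial.transform import Rotation as Ro
RV=Ro.from_matrix([[0,1,0],[1,0,0],[0,0,-1.]]).as_rotvec()
def pp(src,dst,w,h,lift=125):
    """w: width across x, h: grasp height above underside"""
    z=h-22; o=min(1,(w+22)/85); src=np.array(src,float); dst=np.array(dst,float)
    P=lambda c,zz:[c[0],c[1],zz]
    reach(P(src,z+lift),RV); gripper_to(o,40)
    move_linear(P(src,z+30),250); c=move_linear(P(src,z),80,contact_N=15)
    if c: print("touched on the way down",get_position()); move_linear(P(src,z+lift)); return False
    gripper_to(0,40); print("grip",round(get_opening()*85,1),get_finger_force(),get_t())
    move_linear(P(src,z+lift),200)
    if get_opening()*85<w-12: print("LOST"); return False
    reach(P(dst,z+lift),RV); move_linear(P(dst,z+22),200); hold(.15)
    c=move_linear(P(dst,z+4),25,contact_N=5); print("contact",c,"z rel",get_position()[2]-z-8)
    gripper_to(o); p=get_position(); move_linear(P(dst,z+lift),200); print("done",p.round(1),get_t())
    return True
E
python3 - <<'E'
from pp import *
pp((504.6,381),(643,103),56,40)
c,p,d=cam("side");save("pics/a1.png",cv2.resize(p[90:290,180:380],None,fx=3,fy=3))
E
```

```text
grip 54.7 42.511889934539795 3.4667
contact True z rel 0.624199704964763
done [642.4 103.   26. ] 7.8833
```

View pics/a1.png

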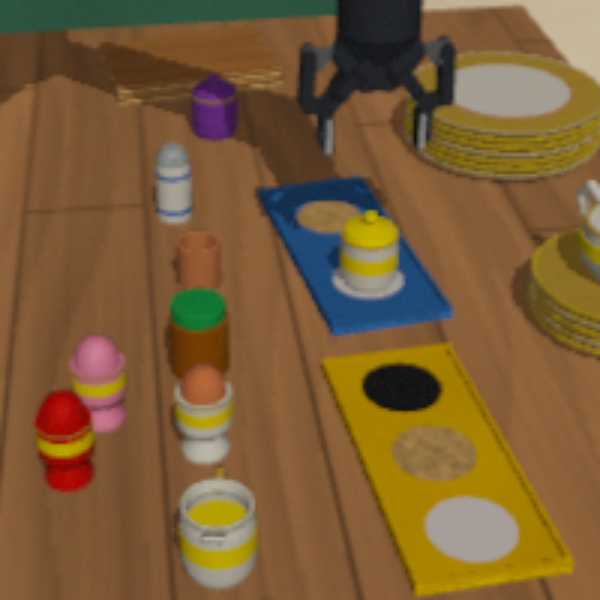

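The sugar pot stands centred on the blue tray's white disc, crop (370,265). Carrying on with the jug, then the others, stopping on any failure.

Run:
```python
from pp import *
for n,s,d,w,h in(("jug",(464,-263.5),(625,231.5),56,34),("salt",(459.8,272),(648,-164),38,45),("ring",(477.9,129.4),(640,-75),44,30),("egg",(464,-126.1),(656,-254),46,46)):
    print(n)
    if not pp(s,d,w,h): break
reach([480,300,260],RV)
for n in("side","scene"):
    c,p,d=cam(n); np.savez(n+"1.npz",W=world(c,d),p=p)
    save(f"pics/{n}_b.png",cv2.resize(p[90:290,180:380] if n=="side" else p[120:320,130:330],None,fx=3,fy=3))
print(get_t())
```

```text
jug
grip 53.9 41.610019812360406 11.0667
contact True z rel 0.8801670629987797
done [624.4 231.5  20.1] 16.1917
salt
grip 37.1 39.951016693376005 18.625
contact True z rel 0.5205178052998924
done [ 647.4 -163.7   31. ] 23.5833
ring
grip 42.8 39.898965172469616 26.4917
contact True z rel 0.7072435111189179
done [639.5 -74.8  16.2] 30.7417
egg
grip 45.0 39.84005613543559 33.1167
contact True z rel 0.7355451865519882
done [ 655.4 -253.6   32.2] 37.2583
39.4833
```

View pics/side_b.png

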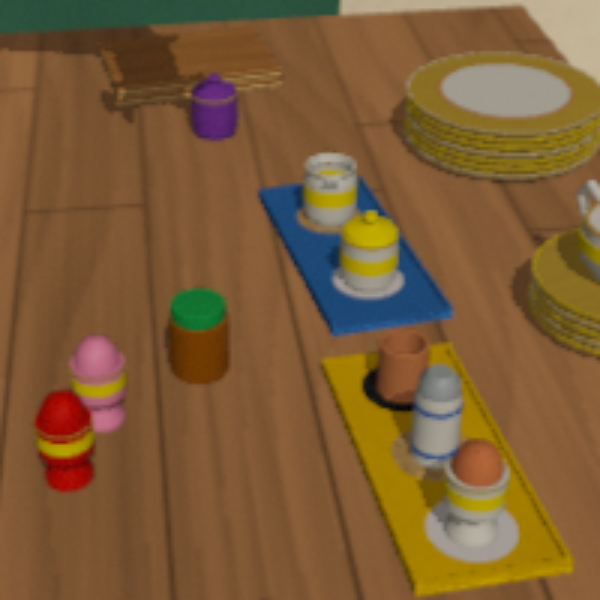

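All five pieces stand on their discs and the honey jar is unmoved at crop (199,337). I'll check the centring numerically before handing in.

Run:
```python
from h import *
from scipy.optimize import least_squares
for k,x,y,r,a,b in(("egg",656,-254,23,40,66),("salt",648,-164,19,25,75),("ring",640,-75,22,20,50),("jug",625,231.5,28,20,58),("sugar",643,103,28,20,58)):
    for n in("side","scene"):
        W=np.load(n+"1.npz")["W"].reshape(-1,3); q=W[(np.hypot(W[:,0]-x,W[:,1]-y)<r+15)&(W[:,2]>a)&(W[:,2]<b),:2]
        s=least_squares(lambda c:np.hypot(*(q-c).T)-r,(x,y),loss="soft_l1",f_scale=1.5)
        print(k,n,len(q),(s.x-(x,y)).round(1))
```

```text
egg side 188 [0.7 0.2]
egg scene 114 [ 0.4 -0.3]
salt side 276 [1.2 0.3]
salt scene 207 [ 0.3 -0.8]
ring side 186 [ 1.3 -0.8]
ring scene 193 [ 0.9 -0.1]
jug side 200 [1.8 0.6]
jug scene 482 [1.  1.7]
sugar side 205 [1.4 0.1]
sugar scene 296 [ 0.5 -0.5]
```

```bash
python3 -c "
from plant import *
print(close_job(),get_t())"
```

```text
the job is handed in; nothing more can be done
the job is handed in; nothing more can be done
```

All five pieces stand upright and released on their discs, each measured within about 2 mm of centre; the honey jar and pepper mill were not touched, and the job was handed in at about 40 s of robot time.

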